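# Take the round stamp out of the sloping carousel

### The arm

A 6-joint arm with a two-finger parallel gripper is mounted at the origin on the work surface. World frame = base frame: x ahead of the robot, y to its left, z up, the work surface at z = 0. Lengths are in m, angles in rad, forces in N, time in s.
With the tool pointing down it reaches from about 0.25 to 0.85 m from the base axis. Payload 12.5 kg.
Tool frame: the origin (TCP) lies at the very end of the fingers, on their centre line; the grasp point (between the pads) lies 19 mm behind it (ctrl.grip_point_offset is the distance from the TCP to the grasp point, in m); z points along the fingers, x is the direction in which the jaws open and shut, and the axes are right-handed (so a half turn about z gives the same grasp; the last joint's range is limited). The gripper opens to 93 mm and grips with 3 to 60 N. Pads are 15 mm wide; open, the fingers measure 128 mm over their backs; the gripper's body (75 mm by 188 mm) begins 65 mm behind the grasp point.
Start: joints at [1.203, 0.351, 1.652, -0, 1.139, -0.085], TCP at [0.153, 0.528, 0.196] pointing down, gripper open.
Joint ranges: [-2.75, 2.75], [-0.79, 2.1], [0.01, 2.65], [-1.57, 4.71], [0.07, 3.14], [-2.87, 2.87]. Speed limits (rad/s): [2.22, 2.22, 2.79, 3.14, 3.14, 3.14].

### API

Orientations are given as a unit quaternion [x, y, z, w].
In Python, from bench import ctrl gives the robot as it stands.
- The arm moves only by the tool play_rows, never from a script. Its argument "moves" is a list that holds one entry, the list of rows, each a list of 7 numbers: the shift along the tool's x, y, z in m, then the turn, a rotation vector about the tool's x, y, z in degrees, then the finger opening in m, from 0 to 0.093. A call has 1 to 12 rows; each row is the pose to reach, as a shift and turn from the pose commanded when the call began, along the tool's axes at that moment; what a row does not reach only later rows make up. A row lasts 1/12 s, in which the tool goes at most 41.7 mm and 7.16 degrees, less where a joint would pass 70% of its speed; a pose out of reach is approached as far as the arm can. A call with a gripper value outside its range is refused whole. The fingers move at their own pace and stop on an object; the grip force is fixed at half the most. Time passes only in rows, so rows that repeat a pose let the fingers close. It gives the time, the measured TCP pose, the force and the opening at its end, in the units of the state.
- ctrl.sense(): the state, without advancing time (a new reading comes with each control period).
- ctrl.capture(name): name is "side" or "top" or "wrist"; returns the picture (400x640x3 uint8, blue, green, red); there is no depth.
- ctrl.camera_info(name): a dict with "intrinsics" (3x3 intrinsics, pixels), "extrinsics" (4x4, takes a point from world to camera coordinates). Camera axes: x right, y down, z forward; pixel columns grow to the right and rows downward; lengths in m; the calibration is good to about 2 mm. A picture is of the moment at which its call begins: read the wrist's pose just before it. camera_info takes no time and is no camera call; for the wrist camera it gives the pose at the moment of the call.
- ctrl.sign_off(): hands the job in, once; it reports no verdict.
Trained networks look in the newest picture that a camera, given by its name, has taken for a name from the list of things; names that differ only in an ending like _2 or _b are one class to them, and where a whole thing is asked for, a point or a joint stands for the part that bears it (a point fixed in the world has none). Each returns a list of dicts, best first, with "score" (0 to 1); they miss things now and then, are a little off and sometimes report something else, mostly with a low value. They report only what shows in the picture. A call takes as long as a camera call.
- ctrl.spot_in(camera, name): "at" ([x, y, z] in m, in the coordinates of the camera as it stood for that picture, good to about 4 mm: the middle of the surface that is visible of it).
- ctrl.regions_of(camera, name): "region" (400x640 bool, what is visible of it).
The state is a dict: "clock": time; "q": joint angles; "joint_vel": joint speeds; "joint_torque": joint torques, N m; "tool_pos": TCP position; "ee_rot": TCP orientation; "contact_force": force on the tool from outside, world axes, zero at the start; "ft_torque": the same for the moment, N m; "width": opening from 0.0 (shut) to 1.0 (fully open).
Only numpy, scipy, OpenCV 4.12 (cv2) and the standard library are available. Lean on these libraries where they do the work, as an engineer would, in place of code of your own. Each camera call takes 0.05 s, during which the arm holds its last target.

### The job

Turn the clear cover of the sloping stamp carousel by its knob until its opening lines up with the compartment that holds the round clay stamp, then lift that stamp out through the opening and stand it upright on its foot in the middle of the banding wheel, and let go. Leave the square stamp in its compartment and do not disturb the vase, the wood block and the brush.

Things in the scene. Friction and masses are not known exactly. Their poses are not given: they have to be found in the camera images.
- carousel: Wooden stamp carousel on a fixed stand 330 mm deep, 360 mm wide. Origin on the table under the drum's centre; x points to its far, higher side, y to its left, z up. The round drum on it slopes 30 degrees, facing up and towards -x: outward axis n = (-0.5, 0, 0.866), uphill u = (0.866, 0, 0.5) in these axes.
- drum (a point): Centre of the sloping drum's underside, 85 mm above the carousel's origin; axes as the carousel's. Drum radius 140 mm (135 inside the rim). Along n from here: compartment floors 8 mm, cover underside 62 mm, cover top 66 mm. Six compartments of 60 degrees, 54 mm deep, white-floored, with 4 mm radial walls, centred at 0 (uphill), +-60, +-120 and 180 degrees about n.
- left_place (a point): Floor of the compartment at +60 degrees (left and uphill), 92 mm from the drum's axis: a stamp stands here, square to the sloping floor, its foot in a shallow white square well, 33 mm inside, 41 mm outside, 8 mm high. Which stamp is here and which in the right one varies.
- right_place (a point): The same in the compartment at -60 degrees (right and uphill).
- rail_mid (a point): Middle of a fixed steel rail, 10 mm thick, that spans the stand from left to right above the upper part of the drum, 309 mm above the table, on posts at y = +-165 mm of the carousel, which stand behind the drum. An upright tool over the stamps meets it; one tilted square to the drum passes in front of it.
- cover (a joint): Angle of the cover about n, rad: 0 when its opening is straight uphill; grows as the opening moves towards the carousel's left (+y), counter-clockwise seen facing the cover. Opening over the left place at +1.047, over the right place at -1.047. Stops at +-1.6. Light friction (0.06 N m); stays where it is left.
- cover_knob (a point): Top centre of the cover's wooden bar knob, on the drum's axis, 30 mm above the cover. The bar is 56 mm long, 14 mm wide, 30 mm high; its long side points at the opening. Axes: z = n (out of the cover), x along the bar to the opening, y across the bar; they turn with the cover.
- opening (a point): Middle of the cover's opening at its top face, 92 mm from the axis; axes as the knob's. The cover is a clear 4 mm disc of radius 143 mm; the opening is a sector 56 degrees wide from 45 mm radius to the open rim, its edges trimmed dark. At the stamp it leaves a way about 85 mm long both across and along the radius.
- round_stamp: The wanted stamp: fired clay, 48 mm tall, a round foot 30 mm across and 10 mm high with a straight round stem of 18 mm diameter above it. Origin at the centre of the foot's underside, z up along the stem. About 45 g. Its top is 6 mm under the cover.
- square_stamp: The other stamp, to be left: the same clay and height, but with a square foot (30 mm) and, instead of the round stem, a flat bar 30 mm by 10 mm that ends square. Origin at the centre of the foot's underside, z along the bar.
- banding_wheel: Potter's banding wheel, locked so that it does not turn, fixed on the table: metal foot and column with a round head of radius 85 mm and a round white plaster bat of radius 80 mm on top. Origin on the table under its centre, z up.
- wheel_top (a point): Centre of the flat top of the plaster bat, 100 mm above the table.
- vase: Bystander: terracotta vase, 200 mm tall, 120 mm across. Origin under its centre.
- wood_block: Bystander: wooden block 90 x 55 x 35 mm. Origin under its centre.
- brush: Bystander: brush with a black handle lying on the table beyond the wheel, about 200 mm long along its x.

How it is judged:
By the outcome, as a careful person would: the job done as asked, in the order asked, and still so for the second after the job is handed in, with the robot touching nothing.
It also fails if it takes over 61 s, if anything falls off the work surface, if the arm or the gripper's body presses on something with over 40 N, if the wrist force passes 120 N, or if a joint passes its speed limit or range.

## Working session

There is one attempt and no reset: what is moved stays moved. The work goes in short steps, Python scripts to look and compute and a tool call to move; the robot and the scene stay as the last step left them, time stands still between calls to the robot, and variables do not carry over. Pictures are saved under pics/ and viewed, and the job is handed in when it is done.

Besides the shell and the picture viewer there is one more tool, called after "Call:" as name([rows], argument=value, ...), one row to a line, values as JSON. play_rows: Moves the arm, as the interface text tells. Its arguments: {"type":"object","properties":{"moves":{"type":"array","items":{"type":"array","items":{"type":"array","items":{"type":"number"}}}}},"required":["moves"]}

```bash
mkdir -p pics; ls; cat > h.py <<'E'
import numpy as np, cv2
from bench import ctrl
from scipy.spatial.transform import Rotation as R
def cap(n,f):
    im=ctrl.capture(n); cv2.imwrite('pics/'+f,im); return im
def info(n):
    c=ctrl.camera_info(n); return np.array(c['intrinsics']),np.array(c['extrinsics'])
def w(n,p,E=None):
    if E is None: E=info(n)[1]
    return (np.linalg.inv(E)@np.r_[p,1])[:3]
def proj(n,P):
    K,E=info(n); P=np.atleast_2d(P); c=(E[:3,:3]@P.T).T+E[:3,3]; u=(K@c.T).T; return u[:,:2]/u[:,2:]
E
python3 - <<'E'
from h import *
np.set_printoptions(precision=4,suppress=True)
s=ctrl.sense(); print(s['clock'],s['tool_pos'],s['ee_rot'],s['width'],s['contact_force'])
for n in ['side','top']:
    cap(n,n+'1.png'); K,E=info(n); print(n,K[0,0],np.linalg.inv(E)[:3])
    for t in ['carousel','cover_knob','opening','round_stamp','square_stamp','banding_wheel','vase','wood_block','brush']:
        try:
            for d in ctrl.spot_in(n,t)[:2]: print(t,round(d['score'],2),w(n,d['at'],E))
        except Exception as e: print(t,e)
print(ctrl.sense()['clock'])
E
```

```text
pics
0.0 [0.1533 0.5278 0.1955] [ 0.7997  0.6004 -0.0005  0.0003] 1.0008331932197427 [ 0.8817 -0.7501  0.1527]
side 449.5733670913156 [[ 0.9    -0.2588  0.3509  0.1385]
 [-0.436  -0.5319  0.726  -0.8381]
 [-0.0012 -0.8063 -0.5915  0.8828]]
carousel 0.82 [ 0.5128 -0.1364  0.1207]
carousel 0.72 [0.6411 0.3463 0.1192]
cover_knob 0.8 [ 0.4761 -0.0983  0.1382]
cover_knob 0.59 [0.6914 0.2444 0.0175]
opening 0.73 [ 0.4803 -0.0967  0.1337]
round_stamp 0.59 [ 0.5182 -0.138   0.1235]
square_stamp 0.44 [ 0.5175 -0.1408  0.1229]
banding_wheel 0.56 [0.451  0.2662 0.099 ]
vase 0.56 [0.644  0.3468 0.1166]
vase 0.28 [0.452  0.2636 0.0964]
wood_block 0.79 [ 0.3766 -0.4     0.0363]
wood_block 0.63 [0.6892 0.2434 0.0151]
brush 0.55 [0.6895 0.243  0.0163]
top 500.7018680199369 [[ 0.0224 -0.9918  0.1257  0.3168]
 [-0.9997 -0.0231 -0.0039 -0.0009]
 [ 0.0067 -0.1256 -0.9921  1.8582]]
carousel 0.72 [ 0.5297 -0.0813  0.1375]
cover_knob 0.57 [ 0.4853 -0.0741  0.1375]
cover_knob 0.43 [ 0.5294 -0.0788  0.1347]
round_stamp 0.39 [0.4505 0.29   0.0957]
square_stamp 0.2 [ 0.4835 -0.0768  0.1391]
banding_wheel 0.79 [0.454  0.2889 0.0993]
vase 0.83 [0.6438 0.3656 0.1437]
vase 0.41 [ 0.4817 -0.0785  0.1396]
wood_block 0.91 [ 0.361  -0.4104  0.0341]
wood_block 0.54 [ 0.5264 -0.0795  0.1378]
brush 0.88 [0.6874 0.2451 0.0143]
1.0
```

View pics/side1.png

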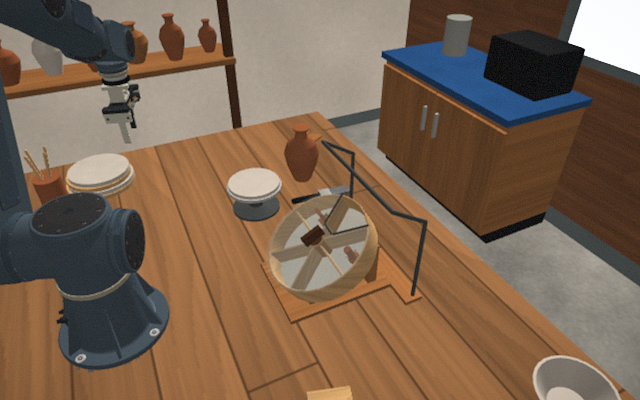

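View pics/top1.png

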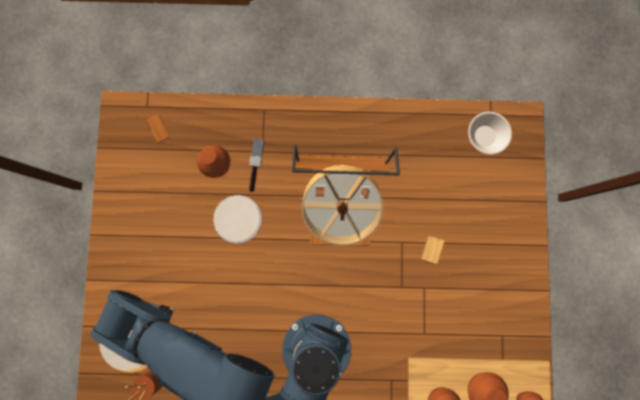

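```bash
python3 - <<'E'
import cv2
a=cv2.imread('pics/top1.png')[135:255,280:410]; b=cv2.imread('pics/side1.png')[130:330,250:440]
cv2.imwrite('pics/tz.png',cv2.resize(a,None,fx=5,fy=5,interpolation=3)[:600]); cv2.imwrite('pics/sz.png',cv2.resize(b,None,fx=3,fy=3,interpolation=3))
E
```

```text
(no output)
```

View pics/tz.png

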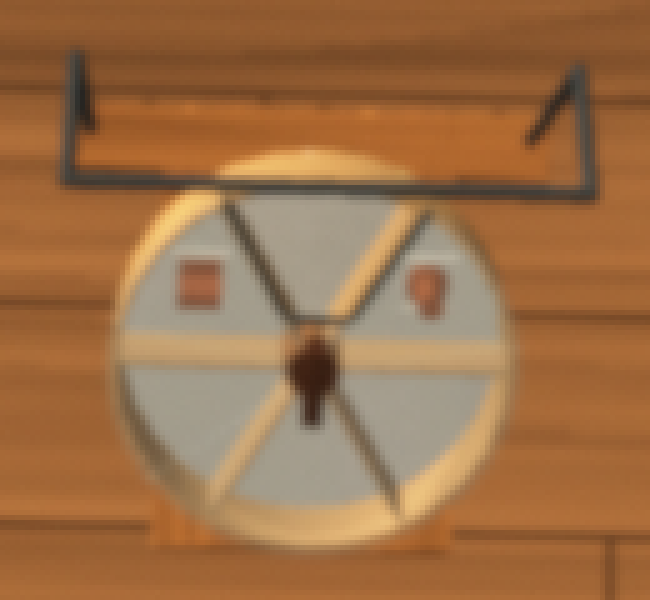

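View pics/sz.png

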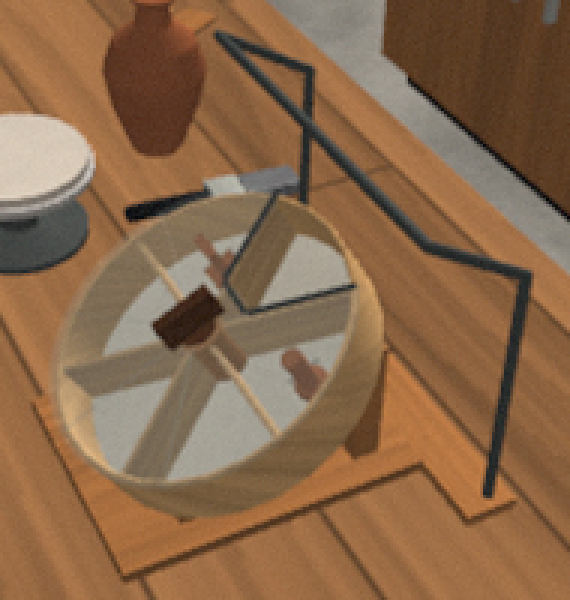

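```bash
cat >> h.py <<'E'
n_=np.array([-.5,0,.8660254]);u_=np.array([.8660254,0,.5]);l_=np.array([0,1,0.])
def dp(r,ang,h):  # carousel frame, ang deg
    a=np.radians(ang); return np.array([0,0,.085])+h*n_+r*(np.cos(a)*u_+np.sin(a)*l_)
def tw(c,p):
    return R.from_euler('z',c[2]).apply(p)+np.array([c[0],c[1],0])
E
cat > fit.py <<'E'
from h import *
from scipy.optimize import least_squares
np.set_printoptions(precision=4,suppress=True)
T=lambda x,y:(280+x/5,135+y/5)
S=lambda x,y:(250+x/3,130+y/3)
# (cam,r,ang,h,usecover,px)
P=[('top',.045,28,.066,1,T(293,320)),('top',.045,-28,.066,1,T(352,320)),
('side',.045,28,.066,1,S(229,278)),('side',.045,-28,.066,1,S(246,311)),('side',.143,-28,.066,1,S(355,286)),('side',.143,28,.066,1,S(278,194)),
('top',.092,60,.056,0,T(199,284)),]
def res(v):
    o=[]
    for c,r,a,h,u,px in P: o.append(proj(c,tw(v[:3],dp(r,a+u*np.degrees(v[3]),h)))[0]-px)
    return np.array(o).ravel()
f=least_squares(res,[.52,-.075,0,0]); v=f.x
print(v,np.degrees(v[2:])); print(res(v).reshape(-1,2))
for n in ['top','side']:
    im=cv2.imread(f'pics/{n}1.png'); s=5 if n=='top' else 3
    o=(280,135) if n=='top' else (250,130)
    b=im[135:255,280:410] if n=='top' else im[130:330,250:440]
    b=cv2.resize(b,None,fx=s,fy=s,interpolation=3)
    def dr(pts,col,cl=False):
        q=((proj(n,np.array([tw(v[:3],p) for p in pts]))-o)*s+ (s-1)/2).astype(int); cv2.polylines(b,[q],cl,col,1)
    dr([dp(.143,a,.066) for a in range(0,360,6)],(0,255,0),True)
    dr([dp(.135,a,.008) for a in range(0,360,6)],(255,255,0),True)
    dr([dp(.14,a,0) for a in range(0,360,6)],(255,0,255),True)
    d=np.degrees(v[3])
    dr([dp(.143,28+d,.066),dp(.045,28+d,.066),dp(.045,-28+d,.066),dp(.143,-28+d,.066)],(0,0,255))
    for a in (60,-60): dr([dp(.092,a,.008),dp(.092,a,.056)],(255,0,0))
    for z in (0,):
        dr([[-.165,-.18,z],[-.165,.18,z]],(0,255,255))
    dr([dp(0,0,.066),dp(0,0,.096)],(255,255,255))
    for X in (.105,): dr([[X,.165,.309],[X,-.165,.309]],(255,255,255))
    cv2.imwrite(f'pics/{n}fit.png',b)
E
python3 fit.py
```

```text
[ 0.5252 -0.0824 -0.0873  0.0341] [-5.0028  1.9557]
[[-1.5746 -0.9739]
 [-1.0284 -0.0059]
 [-1.3845  2.005 ]
 [-0.2686  1.001 ]
 [ 0.5125 -1.2151]
 [ 1.9942 -0.4942]
 [ 0.9242  1.3983]]
```

```bash
python3 -c "
import cv2,numpy as np
a=cv2.imread('pics/topfit.png');b=cv2.imread('pics/sidefit.png')
a=cv2.resize(a,(0,0),fx=.6,fy=.6);b=cv2.resize(b,(0,0),fx=.7,fy=.7)
c=np.zeros((max(a.shape[0],b.shape[0]),a.shape[1]+b.shape[1],3),np.uint8);c[:a.shape[0],:a.shape[1]]=a;c[:b.shape[0],a.shape[1]:]=b
cv2.imwrite('pics/fitc.png',c)"
```

```text
(no output)
```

View pics/fitc.png

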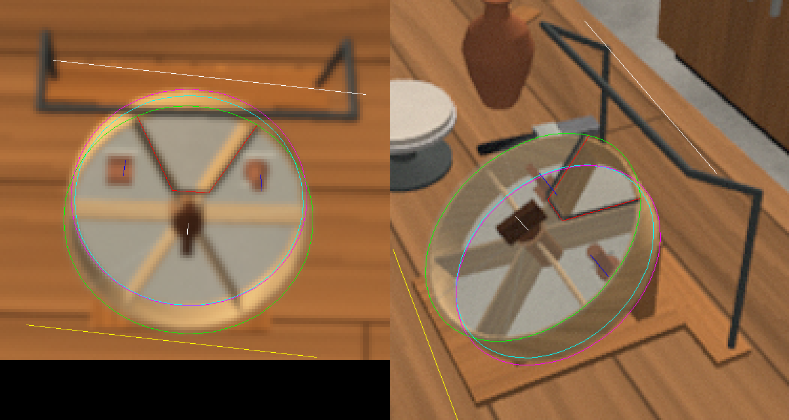

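```bash
cat >> h.py <<'E'
def mat(z,x):
    z=z/np.linalg.norm(z); x=x-z*(x@z); x/=np.linalg.norm(x); return np.c_[x,np.cross(z,x),z]
def rel(p,M,s=None):
    s=s or ctrl.sense(); R0=R.from_quat(s['ee_rot']); 
    d=R0.inv().apply(np.array(p)-s['tool_pos']); r=(R0.inv()*R.from_matrix(M)).as_rotvec(degrees=True)
    print('shift mm',np.round(d*1000,1),'rot deg',np.round(r,2)); return d,r
E
python3 - <<'E'
from h import *
M=mat(np.array([.5,0,-.866]),np.array([0,1.,0]))
rel([.40,-.08,.30],M)
E
```

```text
shift mm [-515.2  406.5 -104. ] rot deg [-29.8    4.24 -15.83]
```

Call:
play_rows([
  [[-0.02, 0.015, -0.04, 0, 0, 0, 0.06], [-0.04, 0.03, -0.07, 0, 0, 0, 0.06], [-0.515, 0.406, -0.104, -29.8, 4.24, -15.83, 0.06], [-0.515, 0.406, -0.104, -29.8, 4.24, -15.83, 0.06], [-0.515, 0.406, -0.104, -29.8, 4.24, -15.83, 0.06], [-0.515, 0.406, -0.104, -29.8, 4.24, -15.83, 0.06], [-0.515, 0.406, -0.104, -29.8, 4.24, -15.83, 0.06], [-0.515, 0.406, -0.104, -29.8, 4.24, -15.83, 0.06], [-0.515, 0.406, -0.104, -29.8, 4.24, -15.83, 0.06], [-0.515, 0.406, -0.104, -29.8, 4.24, -15.83, 0.06], [-0.515, 0.406, -0.104, -29.8, 4.24, -15.83, 0.06], [-0.515, 0.406, -0.104, -29.8, 4.24, -15.83, 0.06]],
])

```text
clock: 2.0
tool_pos: [0.3141, 0.1316, 0.2864]
ee_rot: [0.683, 0.683, 0.183, 0.182]
contact_force: [0.2, 0.4, 0.7]
width: 0.643
```

```bash
python3 - <<'E'
from h import *
M=mat(np.array([.5,0,-.866]),np.array([0,1.,0]))
print(ctrl.sense()['q']);rel([.40,-.08,.30],M)
E
```

```text
[ 0.45138981 -0.43827305  2.27274839 -0.29261688  0.85048689 -0.97710745]
shift mm [-211.7   81.2   30.9] rot deg [-0.08 -0.05  0.01]
```

Call:
play_rows([
  [[-0.212, 0.081, 0.031, 0, 0, 0, 0.06], [-0.212, 0.081, 0.031, 0, 0, 0, 0.06], [-0.212, 0.081, 0.031, 0, 0, 0, 0.06], [-0.212, 0.081, 0.031, 0, 0, 0, 0.06], [-0.212, 0.081, 0.031, 0, 0, 0, 0.06], [-0.212, 0.081, 0.031, 0, 0, 0, 0.06], [-0.212, 0.081, 0.031, 0, 0, 0, 0.06], [-0.212, 0.081, 0.031, 0, 0, 0, 0.06]],
])

```text
clock: 2.67
tool_pos: [0.4007, -0.0836, 0.2999]
ee_rot: [0.684, 0.682, 0.182, 0.183]
contact_force: [-0.6, -0.0, -0.2]
width: 0.646
```

```bash
python3 - <<'E'
from h import *
import pickle
s=ctrl.sense();K,E=info('wrist');print(s['tool_pos'],s['ee_rot'],s['q'])
cap('wrist','w1.png'); pickle.dump((K,E),open('w1.pkl','wb'))
print(K,np.linalg.inv(E).round(3))
E
```

```text
[ 0.40074932 -0.08364656  0.29989554] [0.68439069 0.68194634 0.18162347 0.18322524] [-0.49501009 -0.30891168  2.16639246  0.31973316  0.84022413 -2.22287472]
[[328.67252973   0.         320.88589505]
 [  0.         328.67252973 201.73209981]
 [  0.           0.           1.        ]] [[ 0.004  0.704  0.711  0.243]
 [ 1.    -0.002 -0.003 -0.082]
 [-0.001  0.711 -0.704  0.427]
 [ 0.     0.     0.     1.   ]]
```

View pics/w1.png

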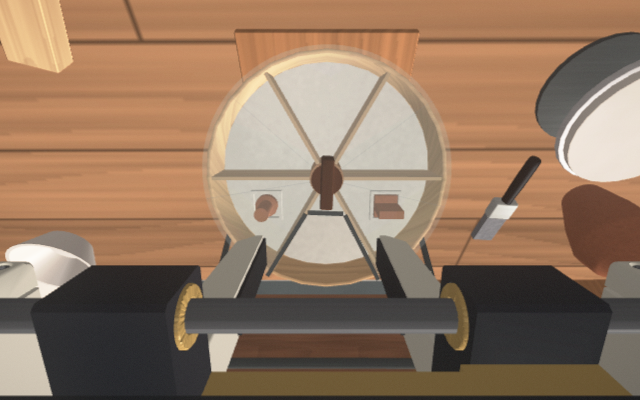

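```bash
python3 -c "
import cv2
b=cv2.imread('pics/w1.png')[40:290,200:455]
cv2.imwrite('pics/wz.png',cv2.resize(b,None,fx=2.35,fy=2.35,interpolation=3))"
```

```text
(no output)
```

View pics/wz.png

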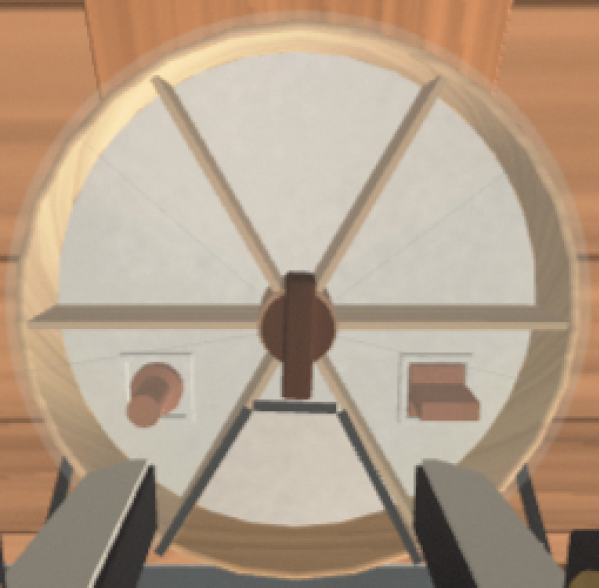

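```bash
cat > fit2.py <<'E'
from h import *
import pickle
from scipy.optimize import least_squares
np.set_printoptions(precision=4,suppress=True)
K,E=pickle.load(open('w1.pkl','rb'))
def pw(P):
    P=np.atleast_2d(P); c=(E[:3,:3]@P.T).T+E[:3,3]; u=(K@c.T).T; return u[:,:2]/u[:,2:]
Z=lambda x,y:(200+x/2.35,40+y/2.35)
S=lambda x,y:(250+x/3,130+y/3)
P=[(.045,28,.066,1,Z(250,406)),(.045,-28,.066,1,Z(340,408)),(.142,28,.066,1,Z(417,560)),(.142,-28,.066,1,Z(160,553)),
(.092,-60,.014,0,Z(158,387)),(.092,60,.014,0,Z(436,387)),(.092,-60,.056,0,Z(143,410)),(.135,90,.062,0,Z(569,326)),(.135,-90,.062,0,Z(29,324)),
(.143,180,.066,0,Z(298,12))]
P[0],P[1]=(.045,-28,.066,1,Z(250,406)),(.045,28,.066,1,Z(340,408))
def res(v):
    return np.array([pw(tw(v[:3],dp(r,a+u*np.degrees(v[3]),h)))[0]-px for r,a,h,u,px in P]).ravel()
f=least_squares(res,[.52,-.075,0,0],loss='soft_l1'); v=f.x
print(v,np.degrees(v[2:])); print(res(v).reshape(-1,2))
np.save('c.npy',v)
b=cv2.resize(cv2.imread('pics/w1.png')[40:290,200:455],None,fx=2.35,fy=2.35,interpolation=3)
def dr(pts,col,cl=False):
    q=((pw(np.array([tw(v[:3],p) for p in pts]))-(200,40))*2.35).astype(int); cv2.polylines(b,[q],cl,col,1)
dr([dp(.143,a,.066) for a in range(0,360,6)],(0,255,0),True)
dr([dp(.135,a,.008) for a in range(0,360,6)],(255,255,0),True)
d=np.degrees(v[3])
dr([dp(.143,28+d,.066),dp(.045,28+d,.066),dp(.045,-28+d,.066),dp(.143,-28+d,.066)],(0,0,255))
for a in (60,-60): dr([dp(.092,a,.008),dp(.092,a,.056)],(255,0,0))
k=lambda a,b:dp(0,0,.096)+a*u_+b*l_
dr([k(.028,.007),k(.028,-.007),k(-.028,-.007),k(-.028,.007)],(255,255,255),True)
cv2.imwrite('pics/wfit.png',b)
E
python3 fit2.py
```

```text
[ 0.5268 -0.0771 -0.0024 -0.033 ] [-0.1354 -1.8908]
[[ 1.3248 -1.0655]
 [-1.3439 -0.8015]
 [-1.2913  0.8303]
 [ 1.7914  0.6286]
 [-0.522   0.6715]
 [-0.1494  0.6347]
 [ 0.3302  0.3233]
 [ 0.5371 -0.1218]
 [-1.4317  0.8352]
 [ 0.498  -1.0569]]
```

View pics/wfit.png

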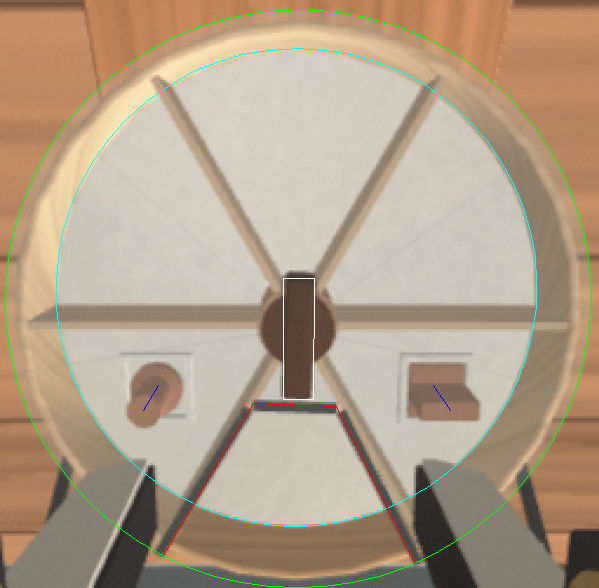

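```bash
cat >> h.py <<'E'
def tool(c,ang):  # jaw x at angle ang deg about n from uphill
    Z=R.from_euler('z',c[2]).as_matrix(); a=np.radians(ang)
    return mat(-(Z@n_),Z@(np.cos(a)*u_+np.sin(a)*l_))
E
python3 - <<'E'
from h import *
c=np.load('c.npy'); M=tool(c,88.5)
for h in (.13,.071): rel(tw(c[:3],dp(0,0,h)),M)
E
```

```text
shift mm [  7.1   2.  118.8] rot deg [-0.16  0.11  1.41]
shift mm [  7.2   2.2 177.8] rot deg [-0.16  0.11  1.41]
```

Call:
play_rows([
  [[0.0071, 0.002, 0.04, -0.16, 0.1, 1.4, 0.045], [0.0071, 0.002, 0.08, -0.16, 0.1, 1.4, 0.045], [0.0071, 0.002, 0.115, -0.16, 0.1, 1.4, 0.045], [0.0071, 0.002, 0.115, -0.16, 0.1, 1.4, 0.045], [0.0072, 0.0022, 0.135, -0.16, 0.1, 1.4, 0.045], [0.0072, 0.0022, 0.155, -0.16, 0.1, 1.4, 0.045], [0.0072, 0.0022, 0.17, -0.16, 0.1, 1.4, 0.045], [0.0072, 0.0022, 0.177, -0.16, 0.1, 1.4, 0.045], [0.0072, 0.0022, 0.177, -0.16, 0.1, 1.4, 0.045]],
])

```text
clock: 3.47
tool_pos: [0.4895, -0.0712, 0.1467]
ee_rot: [0.691, 0.675, 0.186, 0.179]
contact_force: [-0.7, 0.6, 0.0]
width: 0.483
```

```bash
python3 - <<'E'
from h import *
cap('wrist','w2.png');cap('side','s2.png')
c=np.load('c.npy'); M=tool(c,88.5);s=ctrl.sense();print(s['contact_force'],s['width'],s['q'])
rel(tw(c[:3],dp(0,0,.071)),M)
a=cv2.imread('pics/s2.png')[100:330,200:440]
b=cv2.imread('pics/w2.png')
cv2.imwrite('pics/c2.png',np.hstack([cv2.resize(a,(400,383)),cv2.resize(b[:,100:540],(400,383))]))
E
```

```text
[-0.55884243  0.15918634  0.16427785] 0.4831840831151676 [-0.34399882  0.12109185  2.22253843  0.52946135  0.34480202 -2.35121235]
shift mm [-5.4  1.   1.9] rot deg [ 0.01 -0.19  0.25]
```

View pics/c2.png

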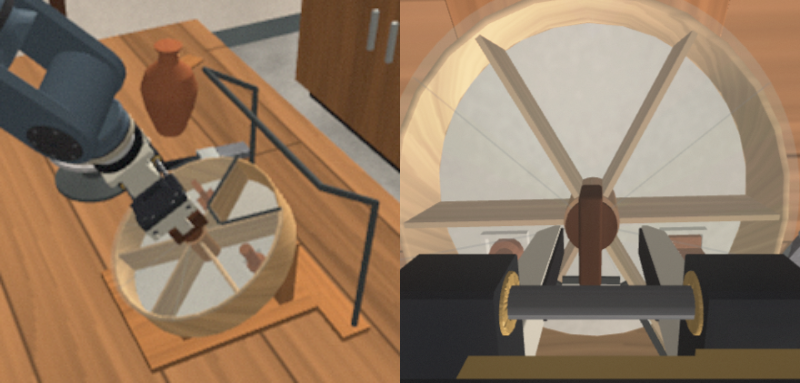

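Call:
play_rows([
  [[-0.0053, 0.001, 0.0015, 0, 0, 0, 0.045], [-0.0053, 0.001, 0.0015, 0, 0, 0, 0.045], [-0.0053, 0.001, 0.0015, 0, 0, 0, 0.045], [-0.0053, 0.001, 0.0015, 0, 0, 0, 0.008], [-0.0053, 0.001, 0.0015, 0, 0, 0, 0.008], [-0.0053, 0.001, 0.0015, 0, 0, 0, 0.008], [-0.0053, 0.001, 0.0015, 0, 0, 0, 0.008], [-0.0053, 0.001, 0.0015, 0, 0, 0, 0.008], [-0.0053, 0.001, 0.0015, 0, 0, 0, 0.008]],
])

```text
clock: 4.32
tool_pos: [0.4911, -0.0778, 0.1457]
ee_rot: [0.691, 0.675, 0.185, 0.181]
contact_force: [-1.5, -6.8, 1.6]
width: 0.143
```

```bash
python3 - <<'E'
from h import *
c=np.load('c.npy'); M=tool(c,88.5);s=ctrl.sense();print(s['contact_force'],s['ft_torque'],s['width'])
rel(tw(c[:3],dp(0,0,.071)),M)
M=tool(c,30)
rel(tw(c[:3],dp(0,0,.071)),M)
E
```

```text
[-1.54110925 -6.77814487  1.56894563] [-1.00176798  0.47009333 -0.66901384] 0.14300817467410115
shift mm [ 0.8  0.5 -0.6] rot deg [-0.02 -0.08  0.23]
shift mm [ 0.8  0.5 -0.6] rot deg [-0.06 -0.06 58.73]
```

Call:
play_rows([
  [[-0.0005, 0, 0, 0, 0, 6, 0.008], [-0.0005, 0, 0, 0, 0, 12, 0.008], [-0.0005, 0, 0, 0, 0, 18, 0.008], [-0.0005, 0, 0, 0, 0, 24, 0.008], [-0.0005, 0, 0, 0, 0, 30, 0.008], [-0.0005, 0, 0, 0, 0, 36, 0.008], [-0.0005, 0, 0, 0, 0, 42, 0.008], [-0.0005, 0, 0, 0, 0, 48, 0.008], [-0.0005, 0, 0, 0, 0, 54, 0.008], [-0.0005, 0, 0, 0, 0, 58.5, 0.008], [-0.0005, 0, 0, 0, 0, 58.7, 0.008], [-0.0005, 0, 0, 0, 0, 58.7, 0.008]],
])

```text
clock: 5.32
tool_pos: [0.4913, -0.0773, 0.1459]
ee_rot: [0.933, 0.25, 0.25, 0.066]
contact_force: [3.9, 5.4, 1.0]
width: 0.137
```

```bash
python3 - <<'E'
from h import *
cap('wrist','w3.png');cap('side','s3.png')
c=np.load('c.npy'); M=tool(c,30);s=ctrl.sense();print(s['contact_force'],s['width'],s['q'])
rel(tw(c[:3],dp(0,0,.071)),M)
a=cv2.imread('pics/s3.png')[100:330,200:440]
b=cv2.imread('pics/w3.png')
cv2.imwrite('pics/c3.png',np.hstack([cv2.resize(a,(400,383)),cv2.resize(b[:,100:540],(400,383))]))
E
```

```text
[4.03076415 4.48834039 0.89897489] 0.1469876187127119 [-0.35781359  0.13060249  2.21721085  0.54821359  0.34686911 -1.35940171]
shift mm [ 0.4 -0.1 -0.6] rot deg [-0.19 -0.08  0.18]
```

View pics/c3.png

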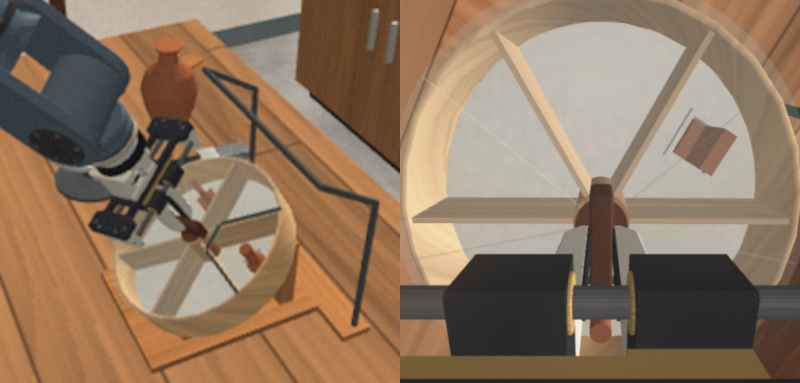

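Call:
play_rows([
  [[0, 0, 0, 0, 0, 0, 0.03], [0, 0, 0, 0, 0, 0, 0.04], [0, 0, 0, 0, 0, 0, 0.04], [0, 0, 0, 0, 0, 0, 0.04], [0, 0, -0.02, 0, 0, 0, 0.04], [0, 0, -0.05, 0, 0, 0, 0.04], [0, 0, -0.09, 0, 0, 0, 0.04], [0, 0, -0.13, 0, 0, 0, 0.04], [0, 0, -0.14, 0, 0, 0, 0.04], [0, 0, -0.14, 0, 0, 0, 0.04]],
])

```text
clock: 6.25
tool_pos: [0.4213, -0.0784, 0.2699]
ee_rot: [0.933, 0.25, 0.252, 0.068]
contact_force: [0.3, -0.6, -0.0]
width: 0.431
```

```bash
python3 - <<'E'
from h import *
import pickle
pickle.dump(info('wrist'),open('w4.pkl','wb'))
cap('wrist','w4.png');cap('side','s4.png');cap('top','t4.png')
c=np.load('c.npy'); M=tool(c,30);s=ctrl.sense();print(s['clock'],s['contact_force'],s['width'],s['q'])
rel(tw(c[:3],dp(0.092,-60,.14)),M)
a=cv2.imread('pics/s4.png')[130:330,250:440]
b=cv2.imread('pics/w4.png')
cv2.imwrite('pics/c4.png',np.hstack([cv2.resize(a,(400,420)),cv2.resize(b[:350,170:490],(400,420))]))
E
```

```text
6.4 [0.33637111 0.01430675 0.21894414] 0.42889162619013627 [-0.44647921 -0.22508847  2.19506606  0.33460948  0.72279751 -1.17046772]
shift mm [ 1.5 92.1 69. ] rot deg [-0.24  0.01  0.01]
```

View pics/c4.png

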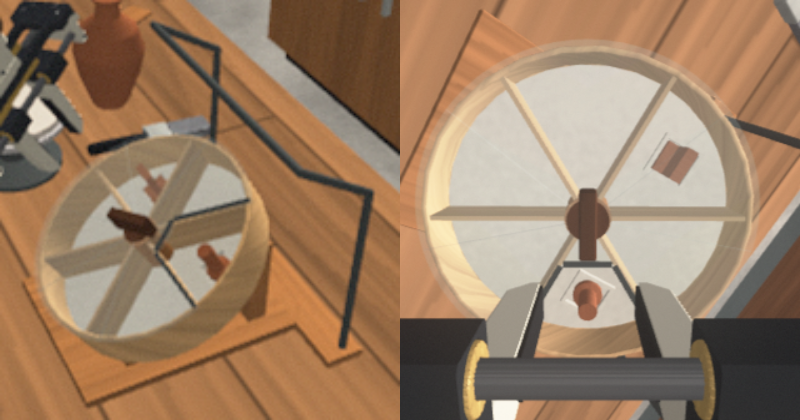

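View pics/w4.png

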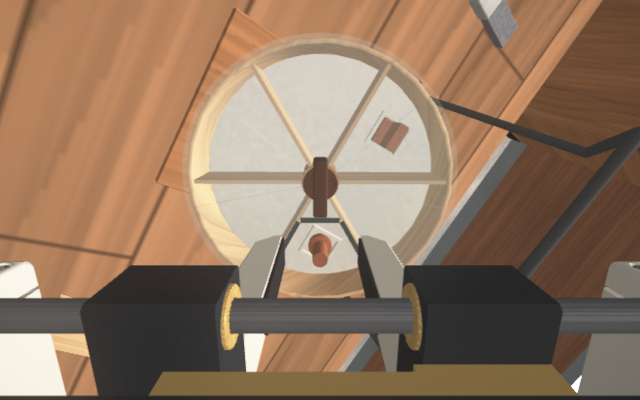

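```bash
python3 - <<'E'
from h import *
import pickle
K,E=pickle.load(open('w4.pkl','rb'));c=np.load('c.npy')
def pw(P):
    q=K@(E[:3,:3]@P+E[:3,3]); return (q[:2]/q[2]).round(1)
print('stemtop',pw(tw(c[:3],dp(.092,-60,.056))),'inner',pw(tw(c[:3],dp(.045,-32,.066))),pw(tw(c[:3],dp(.045,-88,.066))),'knob',pw(tw(c[:3],dp(0,0,.096))))
b=cv2.imread('pics/w4.png')[170:300,250:390]
b=cv2.resize(b,None,fx=4.3,fy=4.3,interpolation=3)
for i in range(0,130,10): cv2.putText(b,str(170+i),(0,int(i*4.3)+5),0,.4,(0,0,255))
for i in range(0,140,10): cv2.putText(b,str(250+i),(int(i*4.3)-8,10),0,.4,(0,0,255))
cv2.imwrite('pics/w4z.png',b)
E
```

```text
stemtop [320.  259.3] inner [339.7 218.8] [300.4 218.8] knob [320.2 189.3]
```

View pics/w4z.png

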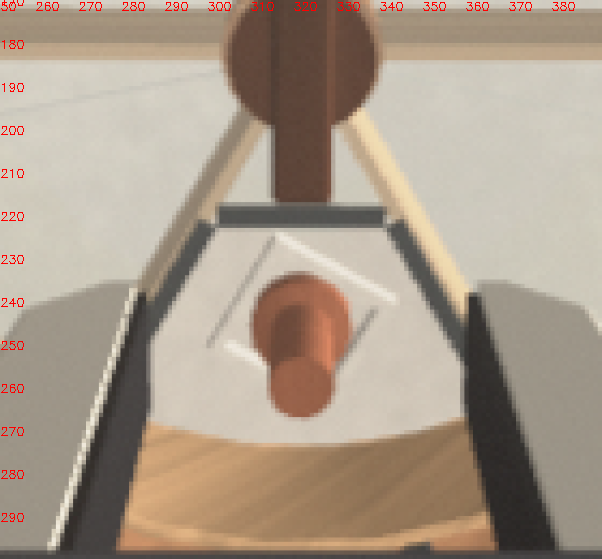

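Call:
play_rows([
  [[0.0015, 0.03, 0, -0.2, 0, 0, 0.034], [0.0015, 0.06, 0, -0.2, 0, 0, 0.034], [0.0015, 0.0915, 0, -0.2, 0, 0, 0.034], [0.0015, 0.0915, 0.03, -0.2, 0, 0, 0.034], [0.0015, 0.0915, 0.06, -0.2, 0, 0, 0.034], [0.0015, 0.0915, 0.07, -0.2, 0, 0, 0.034], [0.0015, 0.0915, 0.07, -0.2, 0, 0, 0.034], [0.0015, 0.0915, 0.07, -0.2, 0, 0, 0.034]],
])

```text
clock: 7.07
tool_pos: [0.4965, -0.1556, 0.2288]
ee_rot: [0.933, 0.249, 0.249, 0.066]
contact_force: [-0.2, -0.2, 0.4]
width: 0.371
```

```bash
python3 - <<'E'
from h import *
cap('wrist','w5.png');cap('side','s5.png')
c=np.load('c.npy'); M=tool(c,30);s=ctrl.sense();print(s['clock'],s['contact_force'],s['width'],s['q'])
rel(tw(c[:3],dp(0.092,-60,.026)),M)
a=cv2.imread('pics/s5.png')[70:330,180:440]
b=cv2.imread('pics/w5.png')
cv2.imwrite('pics/c5.png',np.hstack([cv2.resize(a,(400,400)),b[:,120:520]]))
E
```

```text
7.1667 [ 0.36750393 -0.16700406  0.30749003] 0.36238276903508215 [-0.54541591  0.03906243  2.05895638  0.45331985  0.63291404 -1.38016599]
shift mm [-1.200e+00 -1.000e-01  1.149e+02] rot deg [ 0.05 -0.08  0.06]
```

View pics/c5.png

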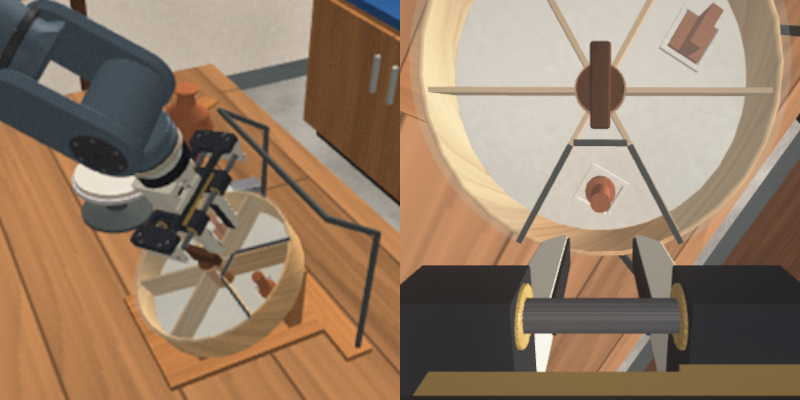

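Call:
play_rows([
  [[-0.001, 0, 0.025, 0, 0, 0, 0.034], [-0.0012, 0, 0.045, 0, 0, 0, 0.034], [-0.0012, 0, 0.06, 0, 0, 0, 0.034], [-0.0012, 0, 0.075, 0, 0, 0, 0.034], [-0.0012, 0, 0.09, 0, 0, 0, 0.034], [-0.0012, 0, 0.1, 0, 0, 0, 0.034], [-0.0012, 0, 0.11, 0, 0, 0, 0.034], [-0.0012, 0, 0.114, 0, 0, 0, 0.034], [-0.0012, 0, 0.114, 0, 0, 0, 0.034]],
])

```text
clock: 7.92
tool_pos: [0.5531, -0.1569, 0.1302]
ee_rot: [0.933, 0.249, 0.25, 0.067]
contact_force: [0.1, -0.6, -0.2]
width: 0.367
```

```bash
python3 - <<'E'
from h import *
cap('wrist','w6.png');cap('side','s6.png')
c=np.load('c.npy'); M=tool(c,30);s=ctrl.sense();print(s['clock'],s['contact_force'],s['width'],s['q'])
rel(tw(c[:3],dp(0.092,-60,.026)),M)
a=cv2.imread('pics/s6.png')[100:330,210:440]
b=cv2.imread('pics/w6.png')
cv2.imwrite('pics/c6.png',np.hstack([cv2.resize(a,(400,400)),b[:,120:520]]))
E
```

```text
8.0167 [ 0.30887921 -0.23199211  0.07471432] 0.3642933541566028 [-0.47892334  0.29853802  2.04160935  0.63519633  0.39784914 -1.54107598]
shift mm [ 0.3 -0.1  0.5] rot deg [ 0.04 -0.06  0.03]
```

View pics/c6.png

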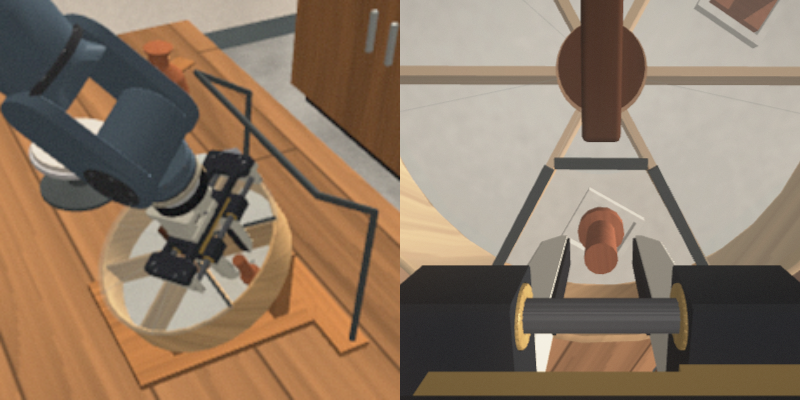

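Call:
play_rows([
  [[0, 0, 0, 0, 0, 0, 0.012], [0, 0, 0, 0, 0, 0, 0.012], [0, 0, 0, 0, 0, 0, 0.012], [0, 0, 0, 0, 0, 0, 0.012], [0, 0, 0, 0, 0, 0, 0.012], [0, 0, 0, 0, 0, 0, 0.012], [0, 0, 0, 0, 0, 0, 0.012]],
])

```text
clock: 8.6
tool_pos: [0.5531, -0.1571, 0.1307]
ee_rot: [0.933, 0.249, 0.25, 0.068]
contact_force: [-3.6, -0.2, 6.7]
width: 0.178
```

```bash
python3 - <<'E'
from h import *
cap('wrist','w7.png')
c=np.load('c.npy'); M=tool(c,30);s=ctrl.sense();print(s['clock'],s['contact_force'],s['ft_torque'],s['width']*93)
rel(tw(c[:3],dp(0.092,-60,.026)),M)
E
```

```text
8.65 [-4.44639565 -0.32405812  6.65781671] [-0.1274634   0.44660504  0.00236637] 16.738908869123815
shift mm [ 0.4 -0.1  0.4] rot deg [ 0.05 -0.06  0.02]
```

View pics/w7.png

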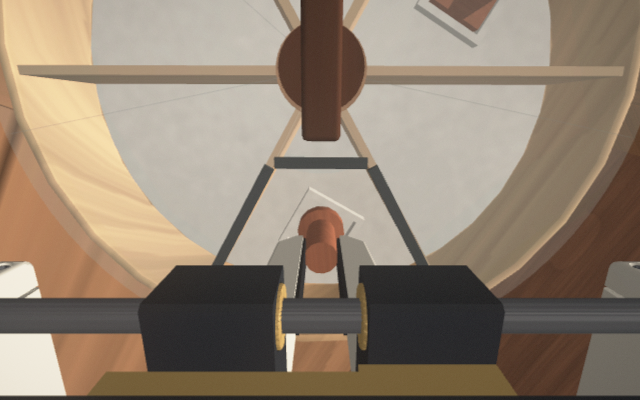

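Call:
play_rows([
  [[0, 0, -0.005, 0, 0, 0, 0.012], [0, 0, -0.015, 0, 0, 0, 0.012], [0, 0, -0.03, 0, 0, 0, 0.012], [0, 0, -0.05, 0, 0, 0, 0.012], [0, 0, -0.07, 0, 0, 0, 0.012], [0, 0, -0.095, 0, 0, 0, 0.012], [0, 0, -0.12, 0, 0, 0, 0.012], [0, 0, -0.14, 0, 0, 0, 0.012], [0, 0, -0.14, 0, 0, 0, 0.012], [0, 0, -0.14, 0, 0, 0, 0.012]],
])

```text
clock: 9.48
tool_pos: [0.4827, -0.1571, 0.2525]
ee_rot: [0.933, 0.249, 0.251, 0.068]
contact_force: [-0.5, -0.1, -0.5]
width: 0.179
```

```bash
python3 - <<'E'
from h import *
import pickle
pickle.dump((info('wrist'),ctrl.sense()),open('w8.pkl','wb'))
cap('wrist','w8.png');cap('side','s8.png');cap('top','t8.png')
s=ctrl.sense();print(s['clock'],s['contact_force'],s['width']*93,s['q'],s['tool_pos'])
a=cv2.imread('pics/s8.png')[70:330,180:440]
b=cv2.imread('pics/w8.png')
cv2.imwrite('pics/c8.png',np.hstack([cv2.resize(a,(400,400)),b[:,120:520]]))
for n in ('side','top'):
    for d in ctrl.spot_in(n,'banding_wheel')[:2]: print(n,d['score'],w(n,d['at']))
    g=ctrl.regions_of(n,'banding_wheel')
    if g: np.save(n+'bw.npy',g[0]['region']); print(g[0]['score'],g[0]['region'].sum())
t=cv2.imread('pics/t8.png')[180:250,190:290]; cv2.imwrite('pics/bw.png',np.hstack([cv2.resize(t,(500,350),interpolation=3)]))
E
```

```text
9.6333 [ 0.55013669  0.82069585 -0.89944912] 16.455899616954238 [-0.56623631 -0.01340721  2.05659785  0.43253939  0.69252915 -1.36635631] [ 0.48269539 -0.15654554  0.25045112]
side 0.85 [0.42466476 0.26388209 0.08623585]
0.67 1491
top 0.56 [0.45248752 0.28689395 0.09488634]
0.91 1804
```

View pics/c8.png

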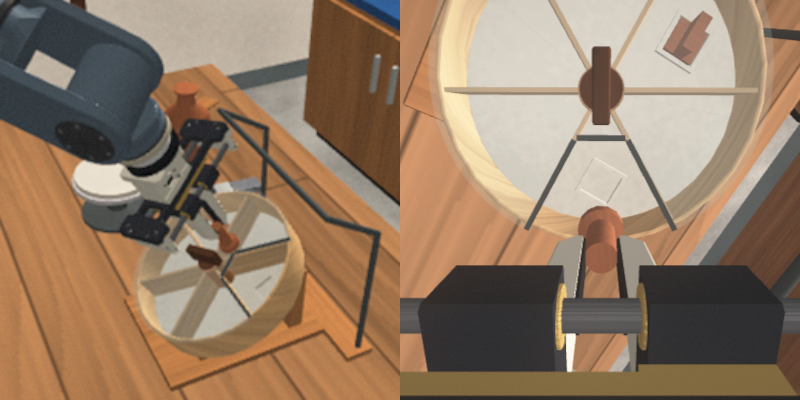

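View pics/bw.png

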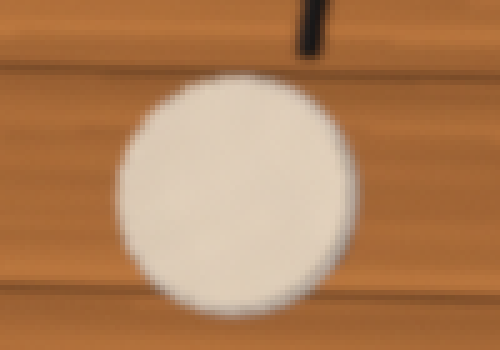

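```bash
python3 - <<'E'
from h import *
ims=cv2.imread('pics/t8.png').astype(int)
K,E=info('top'); Ei=np.linalg.inv(E)
def ray(n,px,z):
    K,E=info(n);Ei=np.linalg.inv(E); d=Ei[:3,:3]@np.linalg.inv(K)@np.r_[px,1]; o=Ei[:3,3]; return o+d*(z-o[2])/d[2]
for n,f,box in (('top','t8',(180,250,190,290)),('side','side1',(150,230,215,295))):
    im=cv2.imread(f'pics/{f}.png'); hsv=cv2.cvtColor(im,cv2.COLOR_BGR2HSV)
    m=np.zeros(im.shape[:2],np.uint8); a,b,c_,d=box
    m[a:b,c_:d]=((hsv[...,1]<75)&(hsv[...,2]>(185 if n=='top' else 165)))[a:b,c_:d]
    cs,_=cv2.findContours(m,cv2.RETR_EXTERNAL,cv2.CHAIN_APPROX_NONE); k=max(cs,key=cv2.contourArea)
    e=cv2.fitEllipse(cv2.convexHull(k)); print(n,e,ray(n,e[0],.1))
    P=np.array([ray(n,p[0],.1)[:2] for p in cv2.convexHull(k)]); (x,y),r=cv2.minEnclosingCircle(P.astype(np.float32)); print(x,y,r)
b=np.array([.453,.288])
s=ctrl.sense()
M=mat(np.array([0,0,-1.]),np.array([np.cos(np.radians(110)),np.sin(np.radians(110)),0]))
rel([.453,.288,.22],M)
R0=R.from_quat(s['ee_rot']); print((R0.inv().apply([-.03,0.05,.05])).round(3))
E
```

```text
top ((236.60958862304688, 218.38101196289062), (45.6591682434082, 47.48994445800781), 47.00080490112305) [0.45530437 0.28950897 0.1       ]
0.4552438259124756 0.28821179270744324 0.08350877463817596
side ((253.68186950683594, 184.0269012451172), (32.724708557128906, 54.403846740722656), 84.74584197998047) [0.4509304  0.27751495 0.1       ]
0.45209574699401855 0.2830753028392792 0.0897899717092514
shift mm [ 185.9 -406.    11.6] rot deg [ 30.54 -11.13 -78.15]
[ 0.024 -0.044 -0.058]
```

Call:
play_rows([
  [[0.012, -0.022, -0.029, 0, 0, 0, 0.012], [0.024, -0.044, -0.058, 0, 0, 0, 0.012], [0.06, -0.1, -0.06, 3, -1, -7, 0.012], [0.08, -0.14, -0.055, 6, -2, -15, 0.012], [0.1, -0.175, -0.05, 9, -3.3, -22, 0.012], [0.115, -0.21, -0.045, 12, -4.4, -29, 0.012], [0.13, -0.24, -0.04, 14.5, -5.3, -36, 0.012], [0.14, -0.27, -0.03, 17, -6.2, -43, 0.012], [0.15, -0.3, -0.02, 19.5, -7.1, -50, 0.012], [0.16, -0.33, -0.01, 22, -8, -56, 0.012], [0.17, -0.36, 0, 24.5, -9, -62, 0.012], [0.18, -0.39, 0.005, 27, -9.9, -69, 0.012]],
])

```text
clock: 10.83
tool_pos: [0.4519, 0.2727, 0.2259]
ee_rot: [0.654, 0.755, 0.04, 0.011]
contact_force: [0.1, -0.2, 0.3]
width: 0.178
```

```bash
python3 - <<'E'
from h import *
M=mat(np.array([0,0,-1.]),np.array([np.cos(np.radians(110)),np.sin(np.radians(110)),0]))
print(ctrl.sense()['q'],ctrl.sense()['width']*93);rel([.453,.287,.22],M)
E
```

```text
[ 0.44816214  0.23496679  1.73482618  0.01294476  1.09049355 -1.27208917] 16.546203152955403
shift mm [13.8  2.7  6.6] rot deg [  4.44  -1.58 -11.75]
```

Call:
play_rows([
  [[0.007, 0.001, 0.003, 2.2, -0.8, -6, 0.012], [0.0138, 0.0027, 0.0066, 4.44, -1.58, -11.75, 0.012], [0.0138, 0.0027, 0.0066, 4.44, -1.58, -11.75, 0.012], [0.0138, 0.0027, 0.0066, 4.44, -1.58, -11.75, 0.012], [0.0138, 0.0027, 0.0066, 4.44, -1.58, -11.75, 0.012]],
])

```text
clock: 11.25
tool_pos: [0.4535, 0.285, 0.2215]
ee_rot: [0.577, 0.817, 0.002, 0.001]
contact_force: [0.1, 0.5, 0.3]
width: 0.179
```

```bash
python3 - <<'E'
from h import *
import pickle
pickle.dump((info('wrist'),ctrl.sense()),open('w9.pkl','wb'))
cap('wrist','w9.png');cap('side','s9.png')
s=ctrl.sense();print(s['clock'],s['contact_force'],s['width']*93,s['tool_pos'],R.from_quat(s['ee_rot']).as_matrix().round(3))
a=cv2.imread('pics/s9.png')[50:250,150:350]; cv2.imwrite('pics/s9z.png',cv2.resize(a,(600,600),interpolation=3))
E
```

```text
11.35 [ 1.16455079 -0.51473174 -0.39132666] 16.70490630535293 [0.45352869 0.2847512  0.22200887] [[-0.334  0.943  0.004]
 [ 0.943  0.334  0.003]
 [ 0.001  0.005 -1.   ]]
```

View pics/w9.png

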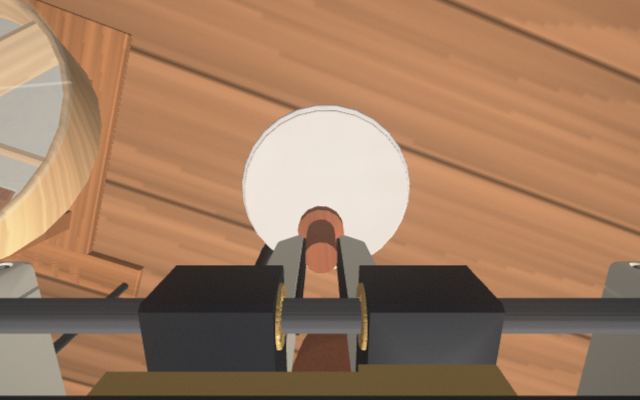

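View pics/s9z.png

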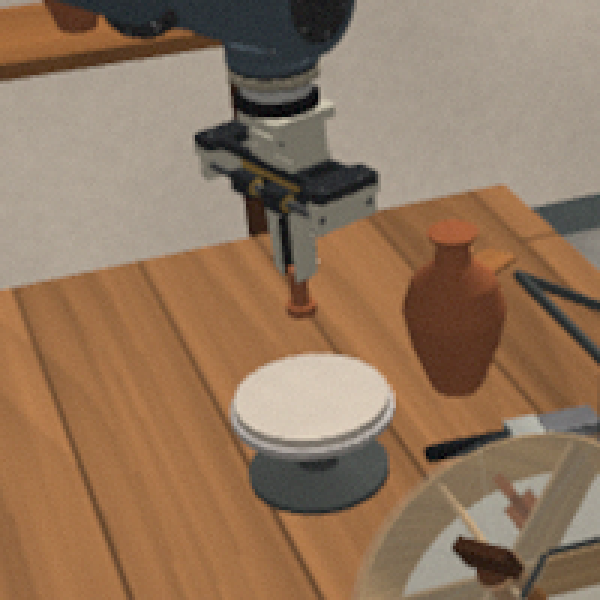

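```bash
python3 - <<'E'
from h import *
import pickle
from scipy.optimize import least_squares
(K,E),s=pickle.load(open('w9.pkl','rb'));Ei=np.linalg.inv(E)
def ray(px,z):
    d=Ei[:3,:3]@np.linalg.inv(K)@np.r_[px,1]; o=Ei[:3,3]; return (o+d*(z-o[2])/d[2])[:2]
im=cv2.imread('pics/w9.png');hsv=cv2.cvtColor(im,cv2.COLOR_BGR2HSV)
m=(hsv[...,1]<50).astype(np.uint8); m[235:]=0; m[:,:200]=0;m[:,450:]=0; m[:90]=0
cs,_=cv2.findContours(m,cv2.RETR_EXTERNAL,cv2.CHAIN_APPROX_NONE);k=max(cs,key=cv2.contourArea)[:,0]
hull=cv2.convexHull(k)[:,0]; hull=hull[(hull[:,1]<230)]
print(cv2.boundingRect(k),len(hull))
for z in (.1,.09):
    P=np.array([ray(p,z) for p in hull.astype(float)])
    f=least_squares(lambda v:np.hypot(P[:,0]-v[0],P[:,1]-v[1])-v[2],[.453,.287,.083],loss='soft_l1',f_scale=.001); print(z,f.x.round(4),np.abs(f.fun).max())
# stamp foot prediction
M=R.from_quat(s['ee_rot'])
def pw(P):
    q=K@(E[:3,:3]@P+E[:3,3]); return (q[:2]/q[2]).round(1)
print('stem top pred',pw(s['tool_pos']+M.apply([0,0,-.030])),'foot',pw(s['tool_pos']+M.apply([0,0,.018])))
z=cv2.resize(im[90:300,220:430],None,fx=2.8,fy=2.8,interpolation=3)
cv2.imwrite('pics/w9z.png',z)
E
```

```text
(242, 105, 168, 130) 37
0.1 [0.4535 0.2903 0.081 ] 0.0003707545733129536
0.09 [0.4558 0.2913 0.0836] 0.0003827485554804416
stem top pred [320.  256.6] foot [320.1 226. ]
```

View pics/w9z.png

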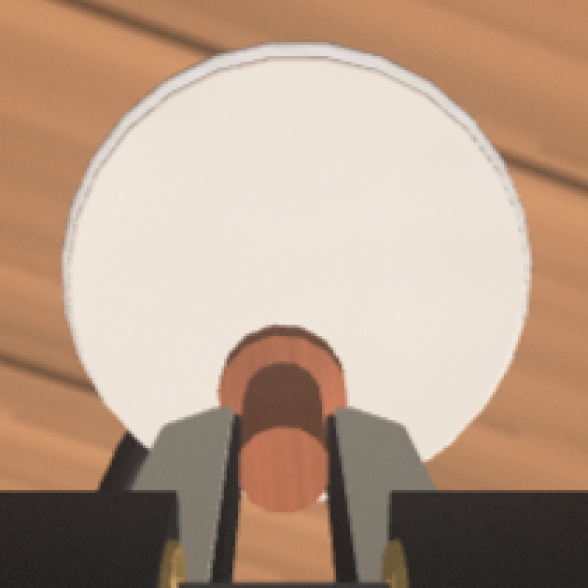

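```bash
python3 - <<'E'
from h import *
import pickle
from scipy.optimize import least_squares
(K,E),s=pickle.load(open('w9.pkl','rb'));Ei=np.linalg.inv(E)
def ray(px,z):
    d=Ei[:3,:3]@np.linalg.inv(K)@np.r_[px,1]; o=Ei[:3,3]; return (o+d*(z-o[2])/d[2])[:2]
P=np.array([ray((220+x/2.8,90+y/2.8),.1) for x,y in [(71,265),(290,58),(526,265),(175,92),(420,92),(110,158),(490,158)]])
for fix in (0,1):
    f=least_squares(lambda v:np.hypot(P[:,0]-v[0],P[:,1]-v[1])-(.08 if fix else v[2]),[.453,.287,.083]); print(f.x.round(4),f.fun.round(4))
s=ctrl.sense()
M=mat(np.array([0,0,-1.]),np.array([np.cos(np.radians(110)),np.sin(np.radians(110)),0]))
rel([.456,.291,.122],M)
E
```

```text
[0.4564 0.2927 0.0791] [ 0.0001 -0.      0.      0.0005 -0.0002 -0.0004  0.    ]
[0.4575 0.293  0.083 ] [-0.0006  0.0002 -0.0007  0.0006 -0.0001 -0.0006 -0.0002]
shift mm [  4.9   3.9 100. ] rot deg [ 0.28 -0.07 -0.5 ]
```

Call:
play_rows([
  [[0.0049, 0.0045, 0.02, 0.28, -0.07, -0.5, 0.012], [0.0049, 0.0045, 0.045, 0.28, -0.07, -0.5, 0.012], [0.0049, 0.0045, 0.07, 0.28, -0.07, -0.5, 0.012], [0.0049, 0.0045, 0.085, 0.28, -0.07, -0.5, 0.012], [0.0049, 0.0045, 0.094, 0.28, -0.07, -0.5, 0.012], [0.0049, 0.0045, 0.098, 0.28, -0.07, -0.5, 0.012], [0.0049, 0.0045, 0.098, 0.28, -0.07, -0.5, 0.012], [0.0049, 0.0045, 0.098, 0.28, -0.07, -0.5, 0.012]],
])

```text
clock: 12.02
tool_pos: [0.457, 0.2918, 0.1248]
ee_rot: [0.573, 0.82, 0.0, 0.0]
contact_force: [-0.5, -0.5, -0.4]
width: 0.177
```

```bash
python3 - <<'E'
from h import *
cap('wrist','w10.png');cap('side','s10.png')
s=ctrl.sense();print(s['clock'],s['contact_force'],s['ft_torque'],s['width']*93,s['tool_pos'],R.from_quat(s['ee_rot']).as_matrix().round(3))
M=mat(np.array([0,0,-1.]),np.array([np.cos(np.radians(110)),np.sin(np.radians(110)),0]))
rel([.4565,.2912,.118],M)
a=cv2.imread('pics/s10.png')[130:230,210:310]
b=cv2.imread('pics/w10.png')
cv2.imwrite('pics/c10.png',np.hstack([cv2.resize(a,(400,400),interpolation=3),b[:,120:520]]))
E
```

```text
12.1167 [ 0.4513028  -0.35224084 -1.00086113] [ 0.06131615  0.01176388 -0.00831421] 16.418849275002138 [0.45710106 0.29192179 0.12488615] [[-0.344  0.939  0.001]
 [ 0.939  0.344  0.   ]
 [ 0.     0.001 -1.   ]]
shift mm [-0.5 -0.8  6.9] rot deg [ 0.05 -0.    0.14]
```

View pics/c10.png

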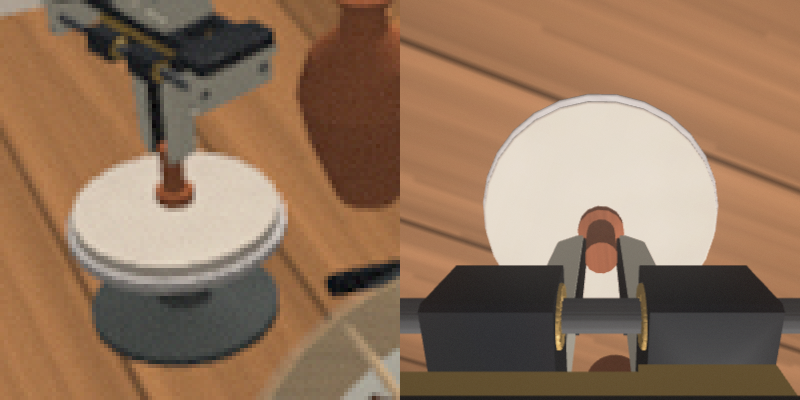

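Call:
play_rows([
  [[-0.0003, -0.0003, 0.002, 0, 0, 0, 0.012], [-0.0003, -0.0003, 0.004, 0, 0, 0, 0.012], [-0.0003, -0.0003, 0.005, 0, 0, 0, 0.012], [-0.0003, -0.0003, 0.006, 0, 0, 0, 0.012], [-0.0003, -0.0003, 0.006, 0, 0, 0, 0.012], [-0.0003, -0.0003, 0.006, 0, 0, 0, 0.012]],
])

```text
clock: 12.62
tool_pos: [0.4567, 0.2914, 0.1184]
ee_rot: [0.572, 0.82, -0.0, 0.0]
contact_force: [-1.1, -1.7, 6.9]
width: 0.179
```

Call:
play_rows([
  [[0, 0, 0.0005, 0, 0, 0, 0.012], [0, 0, 0.001, 0, 0, 0, 0.012], [0, 0, 0.001, 0, 0, 0, 0.012]],
])

```text
clock: 12.87
tool_pos: [0.4571, 0.2916, 0.1184]
ee_rot: [0.572, 0.82, 0.0, 0.0]
contact_force: [-4.2, -3.2, 14.9]
width: 0.178
```

Call:
play_rows([
  [[0, 0, -0.001, 0, 0, 0, 0.012], [0, 0, -0.0013, 0, 0, 0, 0.012], [0, 0, -0.0013, 0, 0, 0, 0.022], [0, 0, -0.0013, 0, 0, 0, 0.03], [0, 0, -0.0013, 0, 0, 0, 0.04], [0, 0, -0.0013, 0, 0, 0, 0.045], [0, 0, -0.0013, 0, 0, 0, 0.045], [0, 0, -0.0013, 0, 0, 0, 0.045]],
])

```text
clock: 13.53
tool_pos: [0.4563, 0.2913, 0.118]
ee_rot: [0.572, 0.82, -0.001, -0.0]
contact_force: [0.4, 0.1, -0.4]
width: 0.478
```

```bash
python3 - <<'E'
from h import *
cap('wrist','w11.png');cap('side','s11.png')
s=ctrl.sense();print(s['clock'],s['contact_force'],s['width']*93,s['tool_pos'])
a=cv2.imread('pics/s11.png')[130:230,210:310]
b=cv2.imread('pics/w11.png')
cv2.imwrite('pics/c11.png',np.hstack([cv2.resize(a,(400,400),interpolation=3),b[:,120:520]]))
E
```

```text
13.6333 [-0.06441203  0.38810817 -0.39661904] 44.70024669376221 [0.45632143 0.29129324 0.11801505]
```

View pics/c11.png

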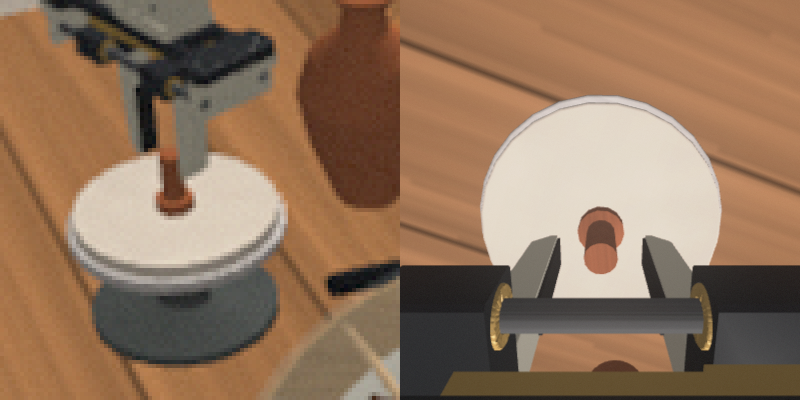

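Standing free; retract straight up.

Call:
play_rows([
  [[0, 0, -0.01, 0, 0, 0, 0.045], [0, 0, -0.03, 0, 0, 0, 0.045], [0, 0, -0.06, 0, 0, 0, 0.045], [0, 0, -0.1, 0, 0, 0, 0.045], [0, 0, -0.14, 0, 0, 0, 0.045], [0, 0, -0.16, 0, 0, 0, 0.045], [0, -0.04, -0.16, 0, 0, 0, 0.045], [0, -0.08, -0.16, 0, 0, 0, 0.045], [0, -0.1, -0.16, 0, 0, 0, 0.045], [0, -0.1, -0.16, 0, 0, 0, 0.045]],
])

```text
clock: 14.47
tool_pos: [0.3597, 0.2559, 0.2793]
ee_rot: [0.572, 0.82, -0.0, -0.0]
contact_force: [0.4, 0.2, -0.5]
width: 0.487
```

```bash
python3 - <<'E'
from h import *
from scipy.optimize import least_squares
K,E=info('wrist');Ei=np.linalg.inv(E);im=cap('wrist','w12.png');cap('side','s12.png');cap('top','t12.png')
def ray(px,z):
    d=Ei[:3,:3]@np.linalg.inv(K)@np.r_[px,1]; o=Ei[:3,3]; return (o+d*(z-o[2])/d[2])[:2]
print(ctrl.sense()['clock'],ctrl.sense()['contact_force'])
hsv=cv2.cvtColor(im,cv2.COLOR_BGR2HSV)
a=cv2.imread('pics/s12.png')[130:330,210:410]
b=cv2.imread('pics/w12.png')
cv2.imwrite('pics/c12.png',np.hstack([cv2.resize(a,(400,400),interpolation=3),b[:,120:520]]))
E
```

```text
14.6167 [-0.60471445 -1.20309478  0.22398272]
```

View pics/c12.png

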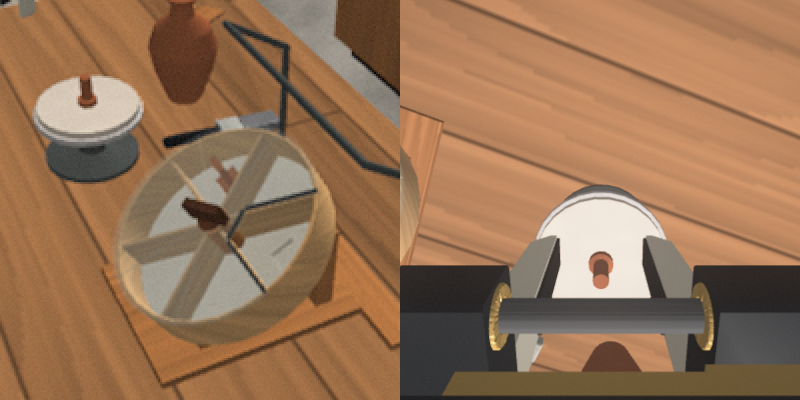

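View pics/t12.png

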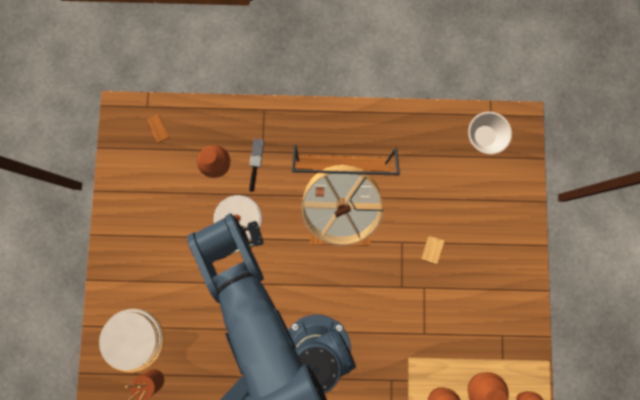

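```bash
python3 -c "
from bench import ctrl
print(ctrl.sign_off())"
```

```text
the job is handed in; nothing more can be done
None
```

I turned the cover about 58.7° to bring its opening over the right-hand compartment. I then lifted the round stamp out square to the drum, stood it upright on its foot on the banding wheel, let go, and moved the arm clear. The job was handed in after about 14.6 s of robot time.

- **Stamp:** the last side and wrist pictures show it standing upright near the middle of the bat. My estimates of the bat's centre differed by about 4 mm between cameras (top about x 0.455, y 0.289; wrist about x 0.457, y 0.293), so I aimed between them at x 0.4565, y 0.291. The hand let go at x 0.456, y 0.291. One early side-camera estimate (x 0.451, y 0.278) disagreed more, but its shape fit was poor and I set it aside.
- **Other things:** in the last pictures the square stamp is still in its well, and the cover has stayed where I turned it. The vase, block and brush look unmoved by eye.
- **Forces:** about 15 N was the most I read, while setting the stamp down. After letting go it was about 1 N, with the gripper touching nothing.

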